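# Hang the offset L-plate level on the stand's pin

### The arm

A 6-joint arm with a two-finger parallel gripper is mounted at the origin on the work surface; the furniture and walls round the work are solid. World frame = base frame: x ahead of the robot, y to its left, z up, the work surface at z = 0. Lengths are in m, angles in rad, forces in N, time in s.
With the tool pointing down it reaches from about 0.25 to 0.8 m from the base axis. Payload 8.5 kg.
Tool frame: the origin (TCP) lies at the very end of the fingers, on their centre line; the grasp point (between the pads) lies 19 mm behind it (grip_point_offset is the distance from the TCP to the grasp point, in m); z points along the fingers, y is the line along which they close (so a half turn about z gives the same grasp; the last joint's range is limited). The gripper opens to 85 mm and grips with 20 to 120 N. Pads are 22 mm wide; open, the fingers measure 114 mm over their backs; the gripper's body (76 mm by 85 mm) begins 54 mm behind the grasp point. The pads swing forward as they close: fully open they stand 13 mm farther back than shut.
Start: joints at [-1.116, 0.238, -0.013, 1.319, 0, 1.571], TCP at [0.231, -0.472, 0.231] pointing down, gripper open.
Joint ranges: [-2.66, 2.66], [-1.03, 1.9], [-1.14, 1.46], [-1.82, 2.27], [-1.45, 1.34], [-3.14, 3.14]. Speed limits (rad/s): [2.22, 2.22, 2.79, 3.14, 3.14, 3.14].

### API

Orientations are given as a unit quaternion [x, y, z, w].
In Python, from station import * gives the robot as it stands. The module is installed in compiled form; this text tells all that it offers.
- The arm moves only by the shell command python3 -m pendant 'ROWS' [FORCE]. ROWS is JSON, a list of rows, each a list of 3 entries, a list of its own where there are three numbers: the shift along the tool's x, y, z in mm, then the turn about the tool's z in rad, then the closure, from 0 (fully open) to 1 (shut). A call has exactly 10 rows; each row is the pose to reach, as a shift and turn from the pose commanded when the call began, along the tool's axes at that moment; what a row does not reach only later rows make up. A row lasts 1/12 s, in which the tool goes at most 41.7 mm and 7.16 degrees, less where a joint would pass 70% of its speed; a pose out of reach is approached as far as the arm can. A call with a gripper value outside its range is refused whole. The fingers move at their own pace and stop on an object; FORCE is the grip in N (left out, the last holds). Time passes only in rows, so rows that repeat a pose let the fingers close, or fill a call up. It gives the time, the measured TCP pose, the force, the opening and the grip force at its end, in the units of the state.
- read_state(): the state, without advancing time (a new reading comes with each control period).
- read_camera(name): name is "scene" or "top" or "wrist"; returns the picture (384x512x3 uint8, red, green, blue); there is no depth.
- camera_params(name): a dict with "fov_y" (degrees; the focal length in pixels is half the picture's height over the tangent of half this angle, whatever the lens; pixels are square), "cx", "cy" (the principal point, pixels), "pose" (4x4, takes a point from camera to world coordinates). Camera axes: x right, y up, looking along -z (the intrinsics and any distortion apply to the point x, -y, -z); pixel columns grow to the right and rows downward; lengths in m; the calibration is good to about 2 mm. A picture is of the moment at which its call begins: read the wrist's pose just before it. camera_params takes no time and is no camera call; for the wrist camera it gives the pose at the moment of the call.
- hand_in(): hands the job in; it is judged then, once.
Trained networks look in the newest picture that a camera, given by its name, has taken for a name from the list of things; names that differ only in an ending like _2 or _b are one class to them, and where a whole thing is asked for, a point or a joint stands for the part that bears it (a point fixed in the world has none). Each returns a list of dicts, best first, with "p" (0 to 1); they miss things now and then, are a little off and sometimes report something else, mostly with a low value. They report only what shows in the picture. A call takes as long as a camera call.
- boxes_of(query, camera): "bbox" ([left, top, right, bottom] in pixels, round what is visible of it).
- cut_out(query, camera): "mask" (384x512 bool, what is visible of it) and "bbox" ([left, top, right, bottom] in pixels, round what is visible of it).
The state is a dict: "time": time; "qpos": joint angles; "joint_velocities": joint speeds; "effort": joint torques, N m; "tool_pos": TCP position; "ee_rot": TCP orientation; "contact_force": force on the tool from outside, world axes, zero at the start; "ft_torque": the same for the moment, N m; "grip_width": finger opening in m; "gripper_force": force on a finger pad.
Only numpy, scipy, OpenCV 4.12 (cv2) and the standard library are available. Lean on these libraries where they do the work, as an engineer would, in place of code of your own. Each camera call takes 0.05 s, during which the arm holds its last target. There are 200 camera calls.

### The job

Take the L-shaped aluminium plate out of its storage rack and hang it on the pin of the bench stand by the one of its five holes that lets it hang level, pushed fully home against the pin's shoulder, and let go. The pin is clamped by hand and is not exactly where the stand's pose says, so feel for it gently and never force the plate or the hand against the stand. Leave the bottles, the cup and the other things on the bench where they are.

Things in the scene. Friction and masses are not known exactly. Their poses are not given: they have to be found in the camera images.
- plate_tab (a point): Centre of the grip tab (26 mm wide, 48 high) of the loose L-plate: bare aluminium, all one material, 8 mm thick, about 240 g, upright in the rack. z up, y along the bar towards the leg, x through the thickness, +x its back. From here in mm: bar y -75..75, z -54..-24, with five 10 mm through holes at z -39 and y -52, -26, 0, 26, 52.
- plate_foot (a point): Centre of the same plate's solid foot block: 24 mm thick (x), 45 along y, 25 high; it lies at (0, 52.5, -126.5) mm from plate_tab, same axes. The leg, 8 mm thick, joins it to the bar: y 35..70, z -114..-54 mm from plate_tab.
- rack: Grey storage rack, fixed; origin centre of underside, axes as the plate's. Base 60 x 170 x 12 mm. The plate's foot stands on the base in a pocket with walls up to z 36 mm (2 mm play in x, 3 in y); the bar's free end rests in a fork at y -62 mm, prongs up to z 111 (1.5 mm play). Lift the plate 35 mm straight up to clear both; racked, the tab centre is at z 151.
- stand: Bench stand, fixed, base 100 x 100 x 12 mm, column behind the pin; origin centre of underside, x away from the robot's side, y left, z up. Its pin: steel rod 8 mm in diameter, round-ended, sticking 34 mm out of a 20 mm shoulder disc along -x, rising 5 degrees towards its free end. Pressing on the stand with over 30 N is a fault.
- stand_mark (a point): At (-15, 0, 150) mm on the stand, same axes: where the centre of the shoulder face would be with the clamps centred. The real pin sits up to 8 mm off in y and up to 8 mm off in z (x is exact): not measured, to be felt or seen; it does not give. From 8 mm behind the mark the head is a block 22 mm high and 36 to 50 wide, level with the pin; nothing is higher.
- reagent: Small white reagent bottle 44 x 49 x 88 mm, a bystander; origin at the centre of its underside, z up.
- stain_bottle: Dropper bottle 36 mm in diameter, 103 mm high, a bystander; origin at the centre of its underside, z up.
- cup: White specimen cup with lid, 58 mm in diameter, 62 mm high, a bystander; origin at the centre of its underside, z up.
- roll: Roll of blank labels lying flat, 63 x 80 x 30 mm, a bystander; origin at the centre of its underside.
- pipette: Pipette lying on its side, 240 mm long, 26 mm high, a bystander; origin at the centre of its underside.

How it is judged:
By the outcome, as a careful person would: the job done as asked, in the order asked, and still so for the second after the job is handed in, with the robot touching nothing.
It also fails if it takes over 72 s, if anything falls off the work surface, if the arm or the gripper's body presses on something with over 40 N, if the wrist force passes 120 N, or if a joint passes its speed limit or range.

## Working session

There is one attempt and no reset: what is moved stays moved. The work goes in short steps, Python scripts to look and compute and a shell command to move; the robot and the scene stay as the last step left them, time stands still between calls to the robot, and variables do not carry over. Pictures are saved under pics/ and viewed, at most 10 in all, crops included, and the job is handed in when it is done.

```bash
mkdir -p pics; python3 - <<'E'
from station import *
import cv2,numpy as np
s=read_state();print(s)
for n in("scene","top"):
    im=read_camera(n);cv2.imwrite(f"pics/{n}0.png",im[:,:,::-1])
    p=camera_params(n);print(n,p["fov_y"],p["cx"],p["cy"],{k:v for k,v in p.items() if k not in("pose",)});print(np.round(p["pose"],3))
    for q in("plate_tab","plate_foot","rack","stand","stand_mark","reagent","stain_bottle","cup","roll","pipette"):
        r=boxes_of(q,n);print(q,[(np.round(d["bbox"]).tolist(),round(d["p"],2)) for d in r[:3]])
E
```

```text
{'time': 0.0, 'qpos': array([-1.11600369e+00,  2.38757866e-01, -1.42843715e-02,  1.31921078e+00,
       -3.94068701e-06,  1.57079659e+00]), 'joint_velocities': array([-9.89420087e-05, -6.02164512e-04,  1.02491897e-05, -6.78363669e-04,
       -8.69536976e-04, -3.45948493e-04]), 'effort': array([ 2.05144352e-03, -5.38785017e+01,  3.46435440e+01,  1.83722586e-02,
        1.24156900e-04, -4.89507698e-06]), 'tool_pos': array([ 0.23042676, -0.4712426 ,  0.23067793]), 'ee_rot': array([ 9.74256446e-01,  2.25441450e-01, -1.66118707e-04, -7.09149476e-04]), 'contact_force': array([ 0.35830586, -0.08051748, -0.39089773]), 'ft_torque': array([-0.00887596,  0.00387019, -0.02252923]), 'gripper_force': 0.0, 'grip_width': 0.08563406483050626}
scene 42.145789348784035 261.8901622130643 190.06382020247386 {'fov_y': 42.145789348784035, 'cx': 261.8901622130643, 'cy': 190.06382020247386}
[[-0.726  0.513 -0.458  0.015]
 [-0.688 -0.535  0.49   0.799]
 [ 0.006  0.671  0.741  1.078]
 [ 0.     0.     0.     1.   ]]
plate_tab [([197.0, 182.0, 244.0, 238.0], 0.82), ([220.0, 152.0, 245.0, 181.0], 0.27)]
plate_foo
[... 596 characters left out ...]
01, 'cy': 193.85907615334207}
[[-0.025  0.997 -0.076  0.492]
 [-1.    -0.026 -0.011  0.121]
 [-0.013  0.076  0.997  1.421]
 [ 0.     0.     0.     1.   ]]
plate_tab [([193.0, 169.0, 242.0, 181.0], 0.87)]
plate_foot [([198.0, 168.0, 244.0, 183.0], 0.83)]
rack [([194.0, 169.0, 248.0, 186.0], 0.93)]
stand [([323.0, 175.0, 355.0, 203.0], 0.74)]
stand_mark [([322.0, 173.0, 354.0, 203.0], 0.6)]
reagent [([267.0, 178.0, 287.0, 201.0], 0.62)]
stain_bottle [([271.0, 158.0, 279.0, 174.0], 0.55)]
cup [([258.0, 126.0, 276.0, 147.0], 0.55), ([195.0, 169.0, 240.0, 181.0], 0.43)]
roll [([341.0, 227.0, 362.0, 245.0], 0.83)]
pipette [([121.0, 195.0, 190.0, 207.0], 0.94), ([196.0, 169.0, 243.0, 180.0], 0.15)]
```

```bash
python3 - <<'E'
import cv2,numpy as np
t=cv2.imread("pics/top0.png")[110:260,110:380];s=cv2.imread("pics/scene0.png")[100:330,120:410]
t=cv2.resize(t,(800,444),interpolation=3);s=cv2.resize(s,(756,600),interpolation=3)
cv2.imwrite("pics/t1.png",t);cv2.imwrite("pics/s1.png",s)
E
```

```text
(no output)
```

View pics/t1.png

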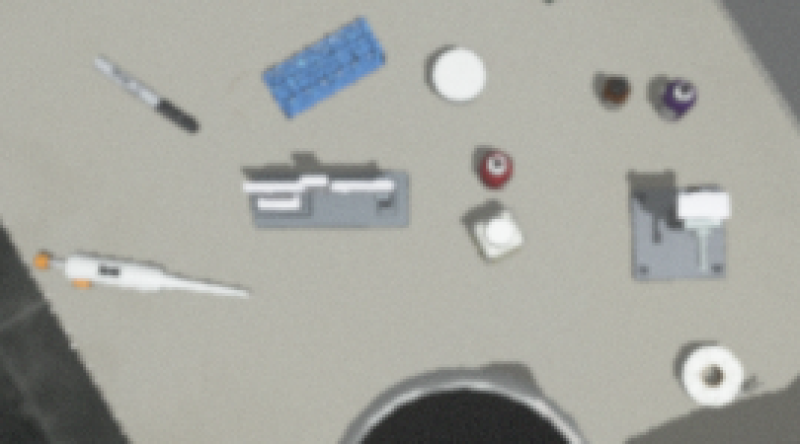

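View pics/s1.png

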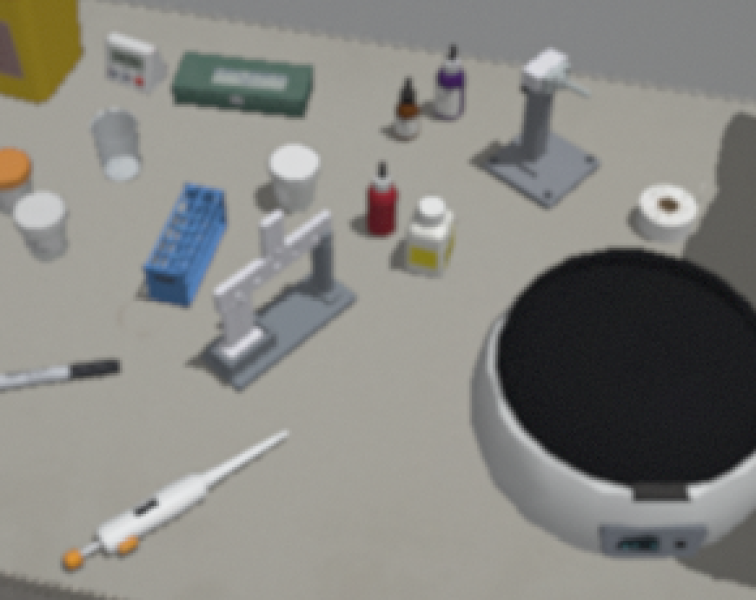

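```bash
cat >h.py <<'E'
from station import *
import numpy as np,cv2
def ray(n,u,v,P=None):
    p=P or camera_params(n);f=192/np.tan(np.radians(p["fov_y"]/2))
    T=np.array(p["pose"]);d=T[:3,:3]@[(u-p["cx"])/f,-(v-p["cy"])/f,-1];return T[:3,3],d
def at(n,u,v,z,P=None):
    o,d=ray(n,u,v,P);return (o+d*(z-o[2])/d[2])
def proj(n,X,P=None):
    p=P or camera_params(n);f=192/np.tan(np.radians(p["fov_y"]/2))
    T=np.array(p["pose"]);c=T[:3,:3].T@(np.array(X)-T[:3,3]);return p["cx"]-f*c[0]/c[2],p["cy"]+f*c[1]/c[2]
def tri(a,b):
    A=[];B=[]
    for o,d in(a,b):
        d=d/np.linalg.norm(d);M=np.eye(3)-np.outer(d,d);A.append(M);B.append(M@o)
    return np.linalg.lstsq(np.vstack(A),np.hstack(B),rcond=None)[0]
E
python3 - <<'E'
from h import *
k=800/270
T=lambda x,y:(110+x/k,110+y/k)
ks=756/290
S=lambda x,y:(120+x/ks,100+y/ks)
pr=lambda n,v:print(n,np.round(v,3))
pr("tab tri",tri(ray("top",*T(313,180)),ray("scene",*S(272,218))))
pr("tab z.175",at("top",*T(313,180),.175))
pr("bar L end z.127",at("top",*T(244,187),.127));pr("bar R end",at("top",*T(393,186),.127))
for c in((252,228),(408,226),(408,172)):pr("rack corner",at("top",*T(*c),.012))
pr("stand corners",[at("top",*T(*c),.012) for c in((631,279),(726,278),(630,172))])
pr("head",[at("top",*T(*c),.161) for c in((677,190),(732,190),(677,218))])
pr("pin tip",at("top",*T(704,268),.153))
pr("pin tri",tri(ray("top",*T(704,268)),ray("scene",*S(589,95))))
# centrifuge: top extreme of dark dish
pr("dish far",[at("top",*T(465,388),z) for z in(0,.15,.25)])
pr("dish far scene? left",[at("scene",*S(500,340),z) for z in (0,.15,.25)])
pr("dish far scene? top",[at("scene",*S(630,250),z) for z in (0,.15,.25)])
for z in(0,.1,.2,.3): print(z,np.round(proj("top",[0,0,z])),np.round(proj("scene",[0,0,z])))
pr("cup",at("top",267,136,.062));pr("stain",at("top",275,166,.1));pr("reag",at("top",277,189,.08))
E
```

```text
tab tri [0.657 0.249 0.172]
tab z.175 [0.657 0.249 0.175]
bar L end z.127 [0.658 0.323 0.127]
bar R end [0.655 0.173 0.127]
rack corner [0.628 0.333 0.012]
rack corner [0.625 0.162 0.012]
rack corner [0.685 0.161 0.012]
stand corners [[ 0.561 -0.079  0.012]
 [ 0.56  -0.182  0.012]
 [ 0.678 -0.082  0.012]]
head [[ 0.64  -0.106  0.161]
 [ 0.638 -0.16   0.161]
 [ 0.612 -0.105  0.161]]
pin tip [ 0.563 -0.131  0.153]
pin tri [ 0.564 -0.133  0.14 ]
dish far [[0.447 0.104 0.   ]
 [0.452 0.106 0.15 ]
 [0.455 0.107 0.25 ]]
dish far scene? left [[0.481 0.1   0.   ]
 [0.416 0.197 0.15 ]
 [0.373 0.262 0.25 ]]
dish far scene? top [[ 0.457 -0.097  0.   ]
 [ 0.396  0.028  0.15 ]
 [ 0.355  0.111  0.25 ]]
0 [304. 383.] [495. 318.]
0.1 [307. 395.] [511. 296.]
0.2 [311. 409.] [529. 272.]
0.3 [316. 426.] [550. 243.]
cup [0.778 0.096 0.062]
stain [0.677 0.075 0.1  ]
reag [0.608 0.07  0.08 ]
```

View pics/top0.png

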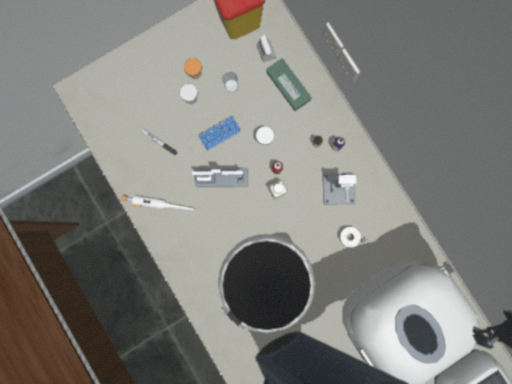

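View pics/scene0.png

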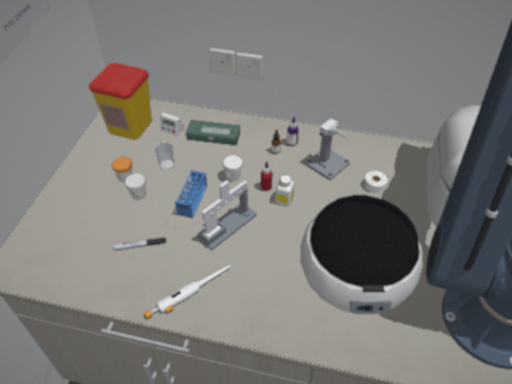

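```bash
python3 -m pendant '[[[0,0,-40],0,0],[[0,0,-80],0,0],[[0,0,-120],0,0],[[0,0,-160],0,0],[[0,0,-190],-0.1,0],[[34,-19,-190],-0.2,0],[[68,-38,-190],-0.3,0],[[102,-57,-190],-0.4,0],[[136,-76,-190],-0.5,0],[[170,-95,-190],-0.6,0]]'
python3 - <<'E'
from h import *
s=read_state();print(s["qpos"],s["tool_pos"],s["ee_rot"],s["contact_force"])
p=camera_params("wrist");print(p["fov_y"],p["cx"],p["cy"]);print(np.round(p["pose"],3))
print("pot ctr",tri(ray("top",267,285),ray("scene",363,242)))
from scipy.spatial.transform import Rotation as R
r=R.from_quat(s["ee_rot"]).as_matrix();print(np.round(r,3))
d=np.array([.60,.25,.40])-s["tool_pos"];print("to (.60,.25,.40) tool mm",np.round(r.T@d*1000),"turn",np.arctan2(r[1,0],r[0,0])-np.pi/2)
E
```

```text
time: 1.93
tool_pos: [0.3422, -0.3101, 0.4214]
ee_rot: [0.863, 0.505, 0.0, 0.0]
contact_force: [0.9, -0.2, -0.8]
grip_width: 0.0852
gripper_force: 0.0
[-7.36382846e-01  1.37999250e-01  3.42594062e-01  1.77501275e+00
  1.44762383e-04  1.34621150e+00] [ 0.34215376 -0.31009507  0.42143306] [8.63060132e-01 5.05101146e-01 1.25841051e-04 1.58738612e-04] [ 0.91968592 -0.23229235 -0.80702986]
60.796605843245544 254.5859509350185 196.92272460458923
[[ 0.872  0.464  0.157  0.382]
 [-0.49   0.825  0.282 -0.237]
 [ 0.001 -0.323  0.946  0.565]
 [ 0.     0.     0.     1.   ]]
pot ctr [0.32210951 0.10988001 0.10726968]
[[ 0.49   0.872  0.   ]
 [ 0.872 -0.49  -0.   ]
 [ 0.     0.    -1.   ]]
to (.60,.25,.40) tool mm [615. -50.  21.] turn -0.5117979801528281
```

```bash
python3 -m pendant '[[[40,-5,0],-0.05,0],[[80,-10,0],-0.1,0],[[120,-14,0],-0.15,0],[[160,-18,0],-0.2,0],[[200,-21,0],-0.25,0],[[240,-23,0],-0.3,0],[[280,-24,0],-0.36,0],[[320,-24,0],-0.42,0],[[360,-24,0],-0.47,0],[[400,-24,0],-0.512,0]]'
python3 - <<'E'
from h import *
from scipy.spatial.transform import Rotation as R
s=read_state();print(s["qpos"],s["tool_pos"])
r=R.from_quat(s["ee_rot"]).as_matrix();print(np.round(r,3))
d=np.array([.656,.249,.32])-s["tool_pos"];print("tool mm",np.round(r.T@d*1000),"turn to x=+Y",np.arctan2(r[1,0],r[0,0])-np.pi/2)
E
```

```text
time: 2.77
tool_pos: [0.5186, 0.0502, 0.4215]
ee_rot: [0.707, 0.707, 0.0, 0.0]
contact_force: [0.3, -1.6, 0.9]
grip_width: 0.085
gripper_force: 0.0
[9.65814280e-02 2.49793208e-01 4.86983605e-01 1.80737394e+00
 1.14729317e-05 1.66847030e+00] [0.51857698 0.05024475 0.42153103]
[[ 0.001  1.     0.001]
 [ 1.    -0.001  0.   ]
 [ 0.     0.001 -1.   ]]
tool mm [199. 137. 102.] turn to x=+Y -0.0010925172722373588
```

```bash
python3 -m pendant '[[[30,21,0],0,0],[[60,41,0],0,0],[[90,62,0],0,0],[[120,83,0],0,0],[[150,104,15],0,0],[[175,122,40],0,0],[[199,137,70],0,0],[[199,137,102],0,0],[[199,137,102],0,0],[[199,137,102],0,0]]'
python3 - <<'E'
from h import *
p=camera_params("wrist");s=read_state()
im=read_camera("wrist");cv2.imwrite("pics/w1.png",im[:,:,::-1])
import pickle;pickle.dump(p,open("w1.pkl","wb"))
print(s["tool_pos"]);print(np.round(p["pose"],4))
for q in("plate_tab","plate_foot","rack"):
    print(q,[(np.round(d["bbox"]).tolist(),round(d["p"],2)) for d in boxes_of(q,"wrist")[:3]])
print(proj("wrist",[.656,.249,.175],p))
cv2.imwrite("pics/w1b.png",cv2.resize(im[:,:,::-1],(800,600),interpolation=3))
E
```

```text
time: 3.6
tool_pos: [0.6546, 0.2463, 0.3174]
ee_rot: [0.708, 0.706, -0.003, -0.001]
contact_force: [0.5, 0.1, 1.5]
grip_width: 0.0854
gripper_force: 0.0
[0.65458344 0.24629967 0.31739362]
[[ 1.      0.0017  0.006   0.6551]
 [-0.0036  0.9458  0.3248  0.3302]
 [-0.0051 -0.3248  0.9458  0.4605]
 [ 0.      0.      0.      1.    ]]
plate_tab [([249.0, 89.0, 268.0, 231.0], 0.62)]
plate_foot [([249.0, 86.0, 268.0, 235.0], 0.78)]
rack [([239.0, 81.0, 283.0, 218.0], 0.8), ([206.0, 244.0, 248.0, 300.0], 0.42)]
(np.float64(257.4628661995975), np.float64(179.29755140777675))
```

View pics/w1b.png

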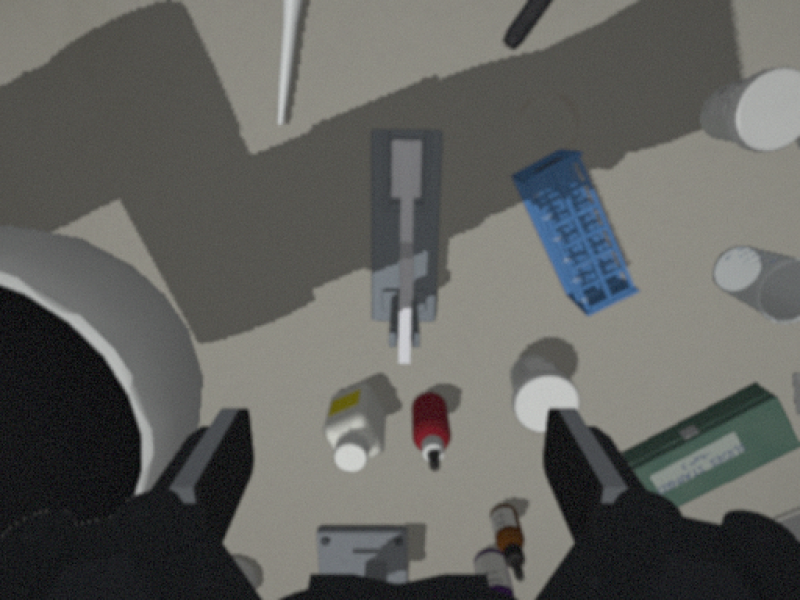

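```bash
python3 - <<'E'
import cv2
im=cv2.imread("pics/w1.png")[80:240,215:305];cv2.imwrite("pics/w1c.png",cv2.resize(im,(337,600),interpolation=cv2.INTER_CUBIC))
g=cv2.cvtColor(cv2.imread("pics/w1.png"),6)
for r in range(110,235,6):print(r,g[r,244:278].tolist())
E
```

```text
110 [73, 64, 66, 67, 63, 72, 90, 107, 119, 118, 117, 119, 122, 117, 118, 123, 120, 119, 119, 120, 117, 118, 118, 114, 107, 95, 72, 63, 68, 68, 71, 72, 71, 73]
116 [68, 68, 71, 68, 63, 67, 87, 105, 116, 115, 115, 115, 117, 116, 119, 123, 116, 120, 120, 119, 119, 120, 118, 116, 107, 91, 72, 65, 65, 71, 68, 71, 74, 71]
122 [72, 71, 67, 65, 63, 74, 91, 108, 118, 116, 117, 114, 118, 120, 117, 121, 119, 120, 120, 118, 118, 116, 114, 112, 100, 91, 69, 63, 70, 70, 71, 66, 69, 69]
128 [70, 63, 72, 69, 67, 64, 66, 63, 62, 66, 68, 72, 94, 108, 115, 119, 118, 122, 118, 110, 97, 78, 69, 70, 63, 65, 66, 67, 67, 73, 66, 70, 70, 70]
134 [69, 71, 67, 69, 69, 67, 70, 69, 64, 68, 68, 74, 98, 111, 115, 117, 120, 120, 118, 113, 98, 79, 74, 70, 68, 68, 69, 71, 70, 69, 69, 64, 68, 70]
140 [74, 67, 71, 71, 65, 69, 72, 71, 72, 70, 72, 83, 102, 117, 122, 119, 118, 117, 118, 107, 93, 81, 72, 66, 70, 70, 67, 69, 71, 71, 69, 72, 73, 68]
146 [75, 68, 68, 73, 71, 68, 70, 69, 75, 71, 71, 82, 103, 113, 118, 117, 118, 114, 116, 106, 89, 74, 74, 73, 64, 75, 73, 73, 70, 69, 71, 72, 67, 70]
152 [68, 72, 70, 75, 75, 69, 
[... 1545 characters left out ...]
132, 133]
212 [141, 141, 143, 138, 123, 102, 85, 80, 74, 74, 110, 160, 196, 205, 202, 201, 203, 197, 169, 114, 75, 68, 69, 80, 103, 127, 141, 142, 141, 144, 136, 140, 139, 141]
218 [142, 139, 143, 137, 129, 120, 122, 122, 112, 111, 138, 177, 199, 203, 204, 202, 201, 194, 168, 119, 95, 103, 112, 112, 119, 133, 137, 142, 142, 141, 139, 139, 143, 142]
224 [142, 145, 139, 139, 141, 141, 141, 136, 141, 143, 155, 186, 198, 202, 199, 201, 198, 194, 174, 152, 140, 142, 140, 144, 143, 141, 139, 140, 144, 139, 140, 141, 139, 140]
230 [139, 140, 141, 142, 142, 142, 138, 142, 140, 144, 158, 186, 199, 202, 204, 201, 201, 193, 171, 152, 143, 142, 144, 143, 141, 139, 139, 137, 141, 142, 140, 138, 143, 138]
```

View pics/w1c.png

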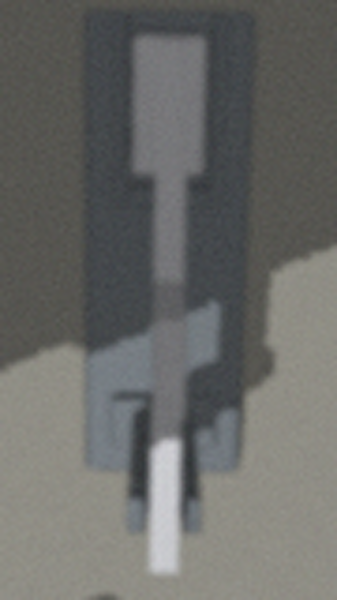

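```bash
python3 - <<'E'
from h import *
import pickle;p=pickle.load(open("w1.pkl","rb"))
A=lambda u,v,z:print((u,v,z),np.round(at("wrist",u,v,z,p)*1000,1))
A(258.4,233,.127);A(258.55,212,.127);A(258.8,200,.127)
A(259.6,110,.037);A(259.6,89.5,.037);A(259.6,126.5,.037)
A(238,83,.012);A(282,83,.012);A(237.8,204.5,.012);A(279,204.5,.012)
A(259,196.5,.175);A(259,162,.175)
for y in (.236,.262):print(proj("wrist",[.656,y,.175],p))
print(proj("wrist",[.656,.324,.127],p),proj("wrist",[.656,.262,.127],p))
E
```

```text
(258.4, 233, 0.127) [657.2 172.9 127. ]
(258.55, 212, 0.127) [657.3 198.2 127. ]
(258.8, 200, 0.127) [657.6 212.1 127. ]
(259.6, 110, 0.037) [659.2 300.   37. ]
(259.6, 89.5, 0.037) [659.1 324.4  37. ]
(259.6, 126.5, 0.037) [659.2 279.6  37. ]
(238, 83, 0.012) [631.4 332.1  12. ]
(282, 83, 0.012) [688.3 331.9  12. ]
(237.8, 204.5, 0.012) [627.7 164.5  12. ]
(279, 204.5, 0.012) [687.9 164.4  12. ]
(259, 196.5, 0.175) [657.4 232.5 175. ]
(259, 162, 0.175) [657.4 265.  175. ]
(np.float64(257.47291104167283), np.float64(192.92961345641484))
(np.float64(257.4525310559251), np.float64(165.27151508317456))
(np.float64(257.24805565692037), np.float64(91.26402869949202)) (np.float64(257.3035314216865), np.float64(154.41326959194822))
```

```bash
python3 -m pendant '[[[0,0,30],0,0],[[0,0,60],0,0],[[0,0,60],0.015,0],[[0,0,60],0.015,0],[[0,0,60],0.015,0],[[0,0,60],0.015,0],[[0,0,60],0.015,0],[[0,0,60],0.015,0],[[0,0,60],0.015,0],[[0,0,60],0.015,0]]' 60
cat >st.py <<'E'
from h import *
import sys
from scipy.spatial.transform import Rotation as R
s=read_state();r=R.from_quat(s["ee_rot"]).as_matrix()
print("t",s["time"],"pos mm",np.round(s["tool_pos"]*1000,1),"rotvec err deg", np.round(np.degrees((R.from_matrix(r)*R.from_quat([.70711,.70711,0,0]).inv()).as_rotvec()),2),"F",np.round(s["contact_force"],1),"M",np.round(s["ft_torque"],2),"w",round(s["grip_width"]*1000,1),"g",round(s["gripper_force"],1))
if len(sys.argv)>3:
    d=np.array([float(a) for a in sys.argv[1:4]])-s["tool_pos"]*1000;print("tool mm",np.round(r.T@d,1))
E
python3 st.py 658 248.7 137
```

```text
time: 4.63
tool_pos: [0.6561, 0.2468, 0.2597]
ee_rot: [0.714, 0.7, 0.0, 0.0]
contact_force: [0.2, -0.3, -0.0]
grip_width: 0.0857
gripper_force: 0.0
t 4.6333 pos mm [656.1 246.8 259.7] rotvec err deg [ 0.02 -0.03 -1.08] F [ 0.2 -0.3 -0. ] M [ 0.03  0.04 -0.01] w 85.7 g 0.0
tool mm [  1.9   1.8 122.7]
```

```bash
python3 -m pendant '[[[2,2,25],0,0],[[2,2,50],0,0],[[2,2,75],0,0],[[2,2,95],0,0],[[2,2,110],0,0],[[2,2,118],0,0],[[2,2,122],0,0],[[2,2,122],0,0],[[2,2,122],0,0],[[2,2,122],0,0]]' 60
python3 - <<'E'
from h import *
p=camera_params("wrist");im=read_camera("wrist");cv2.imwrite("pics/w2.png",cv2.resize(im[:,:,::-1],(600,450),interpolation=3))
print([proj("wrist",[.658,y,.175],p) for y in(.2357,.2617)])
E
python3 st.py 658 248.7 137
```

```text
time: 5.47
tool_pos: [0.6586, 0.2489, 0.1386]
ee_rot: [0.714, 0.7, 0.001, 0.0]
contact_force: [0.2, 0.0, -0.0]
grip_width: 0.0854
gripper_force: 0.0
[(np.float64(255.2128617292427), np.float64(337.79396697450534)), (np.float64(253.95179232042574), np.float64(282.37593342539253))]
t 5.5167 pos mm [658.5 248.8 138.6] rotvec err deg [ 0.05 -0.1  -1.09] F [ 0.   0.1 -0.8] M [0.08 0.   0.05] w 85.7 g 0.0
tool mm [-0.1 -0.5  1.6]
```

View pics/w2.png

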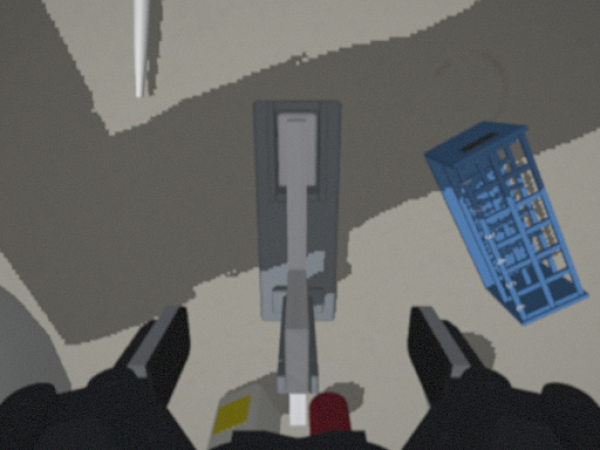

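```bash
python3 -m pendant '[[[0,0,0],0,0.3],[[0,0,0],0,0.6],[[0,0,0],0,0.8],[[0,0,0],0,1],[[0,0,0],0,1],[[0,0,0],0,1],[[0,0,0],0,1],[[0,0,0],0,1],[[0,0,0],0,1],[[0,0,0],0,1]]' 60; python3 st.py
```

```text
time: 6.35
tool_pos: [0.658, 0.2485, 0.1374]
ee_rot: [0.714, 0.7, 0.0, 0.0]
contact_force: [0.6, -1.7, 1.0]
grip_width: 0.0074
gripper_force: 58.8
t 6.35 pos mm [658.  248.5 137.4] rotvec err deg [-0.   -0.01 -1.1 ] F [ 0.6 -1.7  1. ] M [-0.26 -0.06  0.06] w 7.4 g 58.8
```

```bash
python3 -m pendant '[[[0,0,-6],0,1],[[0,0,-12],0,1],[[0,0,-20],0,1],[[0,0,-28],0,1],[[0,0,-38],0,1],[[0,0,-55],0,1],[[0,0,-80],0,1],[[0,0,-110],0,1],[[0,0,-140],0,1],[[0,0,-140],0,1]]' 80; python3 st.py
python3 - <<'E'
from h import *
im=read_camera("scene");c=im[60:260,150:420];cv2.imwrite("pics/s2.png",cv2.resize(c[:,:,::-1],(800,592),interpolation=3))
E
```

```text
time: 7.18
tool_pos: [0.6593, 0.2491, 0.285]
ee_rot: [0.714, 0.7, 0.004, 0.002]
contact_force: [0.7, -0.1, -1.0]
grip_width: 0.0071
gripper_force: 78.1
t 7.1833 pos mm [659.3 249.1 285. ] rotvec err deg [ 0.21 -0.51 -1.09] F [ 0.7 -0.1 -1. ] M [-0.05 -0.04 -0.04] w 7.1 g 78.1
```

View pics/s2.png

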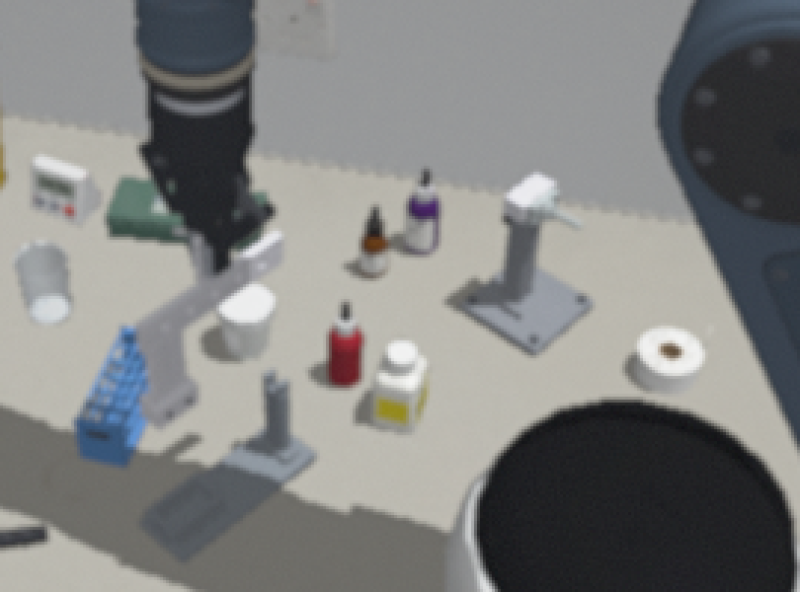

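```bash
python3 -m pendant '[[[-20,-35,0],0,1],[[-55,-60,0],0,1],[[-90,-80,0],0,1],[[-130,-95,0],0,1],[[-170,-110,0],0,1],[[-210,-125,0],0,1],[[-250,-140,0],0,1],[[-290,-150,0],0,1],[[-330,-151,0],0,1],[[-360,-151,0],0,1]]' 60; python3 -m pendant '[[[-20,0,0],0,1],[[-20,0,0],0,1],[[-20,0,0],0,1],[[-20,0,0],0,1],[[-20,0,0],0,1],[[-20,0,0],0,1],[[-20,0,0],0,1],[[-20,0,0],0,1],[[-20,0,0],0,1],[[-20,0,0],0,1]]';python3 st.py
python3 - <<'E'
from h import *
import pickle
p=camera_params("wrist");im=read_camera("wrist");cv2.imwrite("pics/w3.png",im[:,:,::-1]);pickle.dump(p,open("w3.pkl","wb"))
for q in("stand","stand_mark"):
    print(q,[(np.round(d["bbox"]).tolist(),round(d["p"],2)) for d in boxes_of(q,"wrist")[:3]])
for n,X in dict(tip=[.563,-.132,.153],sh=[.596,-.132,.15],head=[.604,-.132,.161],c1=[.561,-.08,.012],c2=[.561,-.18,.012],c3=[.661,-.08,.012]).items():print(n,np.round(proj("wrist",X,p)))
cv2.imwrite("pics/w3b.png",cv2.resize(im[:,:,::-1],(800,600),interpolation=3))
E
```

```text
time: 8.07
tool_pos: [0.4983, -0.1108, 0.2771]
ee_rot: [0.714, 0.7, -0.0, -0.0]
contact_force: [0.9, 0.7, -3.2]
grip_width: 0.0069
gripper_force: 78.0
time: 8.9
tool_pos: [0.4998, -0.1282, 0.2773]
ee_rot: [0.714, 0.701, 0.0, -0.0]
contact_force: [-0.1, -0.1, -3.5]
grip_width: 0.007
gripper_force: 78.0
t 8.9 pos mm [ 499.8 -128.2  277.3] rotvec err deg [ 0.   -0.   -1.06] F [-0.1 -0.1 -3.5] M [-0.04  0.01 -0.  ] w 7.0 g 78.0
stand [([303.0, 114.0, 418.0, 215.0], 0.78), ([195.0, 155.0, 248.0, 225.0], 0.21)]
stand_mark [([303.0, 114.0, 419.0, 217.0], 0.82)]
tip [329. 191.]
sh [366. 190.]
head [380. 193.]
c1 [305. 115.]
c2 [302. 193.]
c3 [387. 114.]
```

View pics/w3b.png

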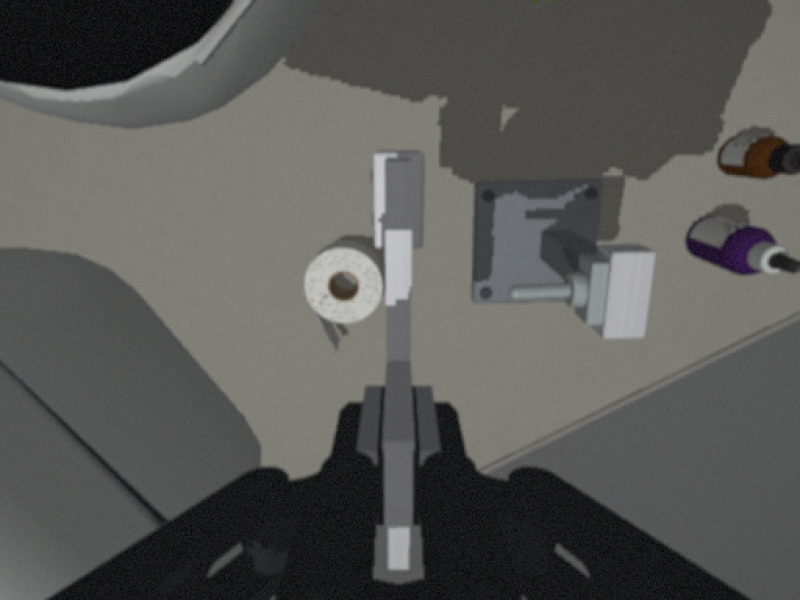

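```bash
python3 - <<'E'
from h import *
import pickle;p=pickle.load(open("w3.pkl","rb"))
g=cv2.cvtColor(cv2.imread("pics/w3.png"),6).astype(int)
for c in(328,331,336,342,348,354,358):print(c,g[178:200,c].tolist())
print("row188",g[188,318:366].tolist());print("row 177 ",g[177,362:425].tolist())
print("head col 400",g[150:222,400].tolist())
t=cv2.cvtColor(cv2.imread("pics/top0.png"),6).astype(int)
for r in(188,190,192,194,196,198,200,202):print("top",r,t[r,338:358].tolist())
print("front edge w3");
for r in(122,135,150,165,180):print(r,g[r,296:312].tolist())
for u,v in((302.8,116),(302.4,193),(384.5,115)):print(np.round(at("wrist",u,v,.012,p)*1000,1))
E
```

```text
328 [111, 112, 111, 110, 97, 93, 100, 112, 121, 136, 137, 136, 127, 112, 108, 109, 117, 123, 130, 127, 123, 125]
331 [110, 112, 111, 105, 94, 96, 108, 122, 134, 146, 150, 146, 137, 119, 109, 109, 115, 123, 125, 125, 127, 129]
336 [113, 108, 110, 103, 96, 95, 111, 124, 135, 142, 146, 144, 130, 116, 105, 108, 118, 124, 127, 126, 129, 124]
342 [109, 111, 111, 100, 95, 96, 112, 128, 132, 142, 143, 141, 128, 112, 109, 119, 125, 128, 122, 124, 125, 127]
348 [110, 109, 107, 101, 96, 101, 117, 130, 135, 144, 144, 134, 118, 107, 114, 118, 125, 128, 126, 125, 126, 127]
354 [109, 109, 107, 101, 94, 107, 120, 131, 138, 143, 144, 134, 118, 103, 107, 113, 123, 127, 126, 126, 125, 125]
358 [105, 106, 107, 92, 97, 108, 123, 128, 139, 147, 142, 131, 114, 106, 107, 114, 125, 129, 129, 127, 127, 124]
row188 [111, 110, 110, 114, 109, 111, 113, 104, 113, 126, 137, 151, 159, 150, 145, 143, 144, 142, 146, 146, 144, 145, 146, 145, 143, 145, 143, 143, 145, 145, 144, 144, 142, 142, 147, 139, 144, 144, 144, 142, 142, 141, 139, 139, 141, 139, 127, 103]
row 177  [78, 81, 82, 85, 98, 103, 104, 106, 105, 101, 104,
[... 1254 characters left out ...]
158, 161, 170, 179, 178]
top 200 [170, 165, 167, 165, 166, 169, 164, 166, 178, 192, 180, 161, 131, 116, 111, 130, 150, 170, 176, 180]
top 202 [166, 169, 165, 166, 166, 164, 164, 166, 164, 168, 167, 161, 152, 144, 142, 148, 157, 172, 177, 179]
front edge w3
122 [124, 125, 127, 127, 127, 126, 121, 100, 78, 71, 64, 69, 64, 59, 53, 50]
135 [126, 126, 127, 126, 124, 129, 118, 89, 65, 63, 68, 66, 65, 66, 65, 66]
150 [125, 128, 128, 127, 128, 122, 95, 72, 59, 61, 65, 66, 65, 68, 70, 62]
165 [125, 126, 125, 128, 127, 123, 95, 68, 62, 63, 65, 67, 67, 70, 64, 64]
180 [128, 124, 126, 127, 126, 115, 85, 84, 89, 94, 94, 96, 96, 107, 111, 108]
[558.9 -81.   12. ]
[ 561.3 -179.7   12. ]
[658.2 -81.7  12. ]
```

```bash
python3 - <<'E'
from h import *
import pickle;p=pickle.load(open("w3.pkl","rb"));T=camera_params("top");S=camera_params("scene")
from scipy.optimize import least_squares
W=[(331,187.8),(336,187.4),(342,187.2),(348,186.8),(354,186.7),(358,186.4)];TP=[(190,347),(194,346.9),(198,347),(200,347)]
def pt(q,s):
    x0,y0,z0,yaw=q;t=np.radians(5);return np.array([x0-s*np.cos(t)*np.cos(yaw),y0-s*np.cos(t)*np.sin(yaw),z0+s*np.sin(t)])
ss=np.linspace(0,.034,30)
def res(q):
    a=np.array([proj("w",pt(q,s),p) for s in ss]);b=np.array([proj("t",pt(q,s),T) for s in ss])
    o=a[::-1].argsort(0)
    ia=np.argsort(a[:,0]);r=[np.interp(u,a[ia,0],a[ia,1])-v for u,v in W]
    ib=np.argsort(b[:,1]);r+=[np.interp(v,b[ib,1],b[ib,0])-u for v,u in TP]
    return np.array(r+[(a[-1,0]-327.3),(b[-1,1]-201.0),q[3]*5])
f=least_squares(res,[.596,-.132,.15,0]);q=f.x;print(np.round(q[:3]*1000,1),np.degrees(q[3]),np.round(f.fun,2))
print("tip",np.round(pt(q,.034)*1000,1),"in scene",proj("s",pt(q,.034),S),"(seen",120+589/2.607,100+95/2.607,")")
A=lambda u,v,z:print((u,v),np.round(at("wrist",u,v,z,p)*1000,1))
A(303,122,.012);A(302.5,150,.012);A(301.6,180,.012)
print("head");A(390,161.2,.161);A(390,216,.161);A(389.5,177,.161);A(417,177,.161)
E
```

```text
[ 596.8 -130.8  144. ] -0.11536151403954237 [-0.14  0.05 -0.01  0.14 -0.02  0.11 -0.44 -0.11  0.01  0.13 -0.08 -0.28
 -0.01]
tip [ 562.9 -130.7  146.9] in scene (np.float64(346.05586731977894), np.float64(135.17016660151825)) (seen 345.9301879555044 136.4403528960491 )
(303, 122) [559.4 -88.2  12. ]
(302.5, 150) [ 559.8 -122.7   12. ]
(301.6, 180) [ 559.7 -161.9   12. ]
head
(390, 161.2) [ 609.2 -104.7  161. ]
(390, 216) [ 614.7 -152.5  161. ]
(389.5, 177) [ 610.3 -117.9  161. ]
(417, 177) [ 632.9 -118.4  161. ]
```

```bash
python3 -m pendant '[[[-1,20,0],-0.014,1],[[-2,45,0],-0.014,1],[[-3,65,0],-0.014,1],[[-3,75,0],-0.014,1],[[-3,75,20],-0.014,1],[[-3,75,45],-0.014,1],[[-3,75,65],-0.014,1],[[-3,75,78],-0.014,1],[[-3,75,80],-0.014,1],[[-3,75,80],-0.014,1]]' 50;  python3 st.py
```

```text
time: 9.88
tool_pos: [0.5742, -0.1328, 0.1966]
ee_rot: [0.709, 0.705, -0.0, -0.001]
contact_force: [0.3, 0.6, -2.8]
grip_width: 0.0072
gripper_force: 78.0
t 9.8833 pos mm [ 574.2 -132.8  196.6] rotvec err deg [ 0.03  0.1  -0.29] F [ 0.3  0.6 -2.8] M [-0.01  0.03  0.01] w 7.2 g 78.0
```

```bash
python3 -m pendant '[[[0,0,0.5],0,1],[[0,0,1],0,1],[[0,0,1.5],0,1],[[0,0,2],0,1],[[0,0,2.5],0,1],[[0,0,3],0,1],[[0,0,3.5],0,1],[[0,0,4],0,1],[[0,0,4],0,1],[[0,0,4],0,1]]';  python3 st.py
```

```text
time: 10.72
tool_pos: [0.5746, -0.1329, 0.1932]
ee_rot: [0.709, 0.705, -0.0, -0.0]
contact_force: [-0.2, -0.4, -3.4]
grip_width: 0.0068
gripper_force: 78.0
t 10.7167 pos mm [ 574.6 -132.9  193.2] rotvec err deg [ 0.01  0.01 -0.29] F [-0.2 -0.4 -3.4] M [-0.11  0.04  0.04] w 6.8 g 78.0
```

```bash
python3 -m pendant '[[[0,0,0.2],0,1],[[0,0,0.4],0,1],[[0,0,0.6],0,1],[[0,0,0.8],0,1],[[0,0,1],0,1],[[0,0,1.2],0,1],[[0,0,1.4],0,1],[[0,0,1.5],0,1],[[0,0,1.5],0,1],[[0,0,1.5],0,1]]';  python3 st.py
```

```text
time: 11.55
tool_pos: [0.5746, -0.1329, 0.1918]
ee_rot: [0.709, 0.705, 0.0, -0.0]
contact_force: [-1.0, -0.2, -2.9]
grip_width: 0.0068
gripper_force: 78.0
t 11.55 pos mm [ 574.6 -132.9  191.8] rotvec err deg [ 0.    0.   -0.29] F [-1.  -0.2 -2.9] M [-0.06  0.02 -0.  ] w 6.8 g 78.0
```

```bash
python3 -m pendant '[[[0,0,0.2],0,1],[[0,0,0.4],0,1],[[0,0,0.6],0,1],[[0,0,0.8],0,1],[[0,0,1],0,1],[[0,0,1],0,1],[[0,0,1],0,1],[[0,0,1],0,1],[[0,0,1],0,1],[[0,0,1],0,1]]';  python3 st.py
```

```text
time: 12.38
tool_pos: [0.5746, -0.1329, 0.1908]
ee_rot: [0.709, 0.705, 0.0, -0.0]
contact_force: [-0.3, -0.8, -3.6]
grip_width: 0.007
gripper_force: 78.0
t 12.3833 pos mm [ 574.6 -132.9  190.8] rotvec err deg [ 0.01  0.   -0.29] F [-0.3 -0.8 -3.6] M [-0.08  0.03  0.05] w 7.0 g 78.0
```

```bash
python3 -m pendant '[[[0,0,0.2],0,1],[[0,0,0.4],0,1],[[0,0,0.6],0,1],[[0,0,0.6],0,1],[[0,0,0.6],0,1],[[0,0,0.6],0,1],[[0,0,0.6],0,1],[[0,0,0.6],0,1],[[0,0,0.6],0,1],[[0,0,0.6],0,1]]';  python3 st.py
```

```text
time: 13.22
tool_pos: [0.5747, -0.1329, 0.1902]
ee_rot: [0.709, 0.705, 0.0, -0.0]
contact_force: [-0.2, -0.3, -2.9]
grip_width: 0.0072
gripper_force: 78.0
t 13.2167 pos mm [ 574.7 -132.9  190.2] rotvec err deg [ 0.    0.   -0.29] F [-0.2 -0.3 -2.9] M [-0.11  0.01 -0.02] w 7.2 g 78.0
```

```bash
python3 -m pendant '[[[0,0,0.2],0,1],[[0,0,0.4],0,1],[[0,0,0.6],0,1],[[0,0,0.8],0,1],[[0,0,0.8],0,1],[[0,0,0.8],0,1],[[0,0,0.8],0,1],[[0,0,0.8],0,1],[[0,0,0.8],0,1],[[0,0,0.8],0,1]]';  python3 st.py|tail -1
```

```text
time: 14.05
tool_pos: [0.5747, -0.1329, 0.1894]
ee_rot: [0.709, 0.705, 0.0, -0.0]
contact_force: [-0.1, 0.4, -3.6]
grip_width: 0.007
gripper_force: 78.0
t 14.05 pos mm [ 574.7 -132.9  189.4] rotvec err deg [ 0.01  0.   -0.28] F [-0.1  0.4 -3.6] M [-0.12  0.02  0.  ] w 7.0 g 78.0
```

```bash
python3 -m pendant '[[[0,0,0.2],0,1],[[0,0,0.4],0,1],[[0,0,0.6],0,1],[[0,0,0.8],0,1],[[0,0,0.8],0,1],[[0,0,0.8],0,1],[[0,0,0.8],0,1],[[0,0,0.8],0,1],[[0,0,0.8],0,1],[[0,0,0.8],0,1]]';  python3 st.py|tail -1
```

```text
time: 14.88
tool_pos: [0.5747, -0.1329, 0.1886]
ee_rot: [0.709, 0.705, 0.0, -0.0]
contact_force: [0.2, -0.5, -1.3]
grip_width: 0.0072
gripper_force: 78.0
t 14.8833 pos mm [ 574.7 -132.9  188.6] rotvec err deg [ 0.   -0.   -0.29] F [ 0.2 -0.5 -1.3] M [-0.08  0.05 -0.03] w 7.2 g 78.0
```

```bash
python3 -m pendant '[[[0,0,0.1],0,1],[[0,0,0.2],0,1],[[0,0,0.3],0,1],[[0,0,0.3],0,1],[[0,0,0.3],0,1],[[0,0,0.3],0,1],[[0,0,0.3],0,1],[[0,0,0.3],0,1],[[0,0,0.3],0,1],[[0,0,0.3],0,1]]';  python3 st.py|tail -1
```

```text
time: 15.72
tool_pos: [0.5747, -0.1329, 0.1884]
ee_rot: [0.709, 0.705, 0.0, 0.0]
contact_force: [-1.2, -0.1, 1.2]
grip_width: 0.0072
gripper_force: 78.6
t 15.7167 pos mm [ 574.7 -132.9  188.4] rotvec err deg [ 0.   -0.   -0.29] F [-1.2 -0.1  1.2] M [-0.07  0.19 -0.02] w 7.2 g 78.6
```

```bash
python3 -m pendant '[[[0,0,-6],0,1],[[0,0,-12],0,1],[[0,0,-17],0,1],[[-6,0,-17],0,1],[[-12,0,-17],0,1],[[-18,0,-17],0,1],[[-22,0,-17],0,1],[[-25,0,-17],0,1],[[-25,0,-17],0,1],[[-25,0,-17],0,1]]';  python3 st.py|tail -1
```

```text
time: 16.55
tool_pos: [0.5744, -0.1581, 0.2051]
ee_rot: [0.709, 0.705, -0.0, -0.0]
contact_force: [-0.2, 0.3, -2.3]
grip_width: 0.0073
gripper_force: 78.1
t 16.55 pos mm [ 574.4 -158.1  205.1] rotvec err deg [ 0.02  0.02 -0.32] F [-0.2  0.3 -2.3] M [-0.1   0.04 -0.06] w 7.3 g 78.1
```

```bash
python3 -m pendant '[[[-0.2,0,0],0,1],[[-0.4,0,0],0,1],[[-0.6,0,0],0,1],[[-0.8,0,0],0,1],[[-1,0,0],0,1],[[-1.2,0,0],0,1],[[-1.4,0,0],0,1],[[-1.5,0,0],0,1],[[-1.5,0,0],0,1],[[-1.5,0,0],0,1]]';  python3 st.py|tail -1
```

```text
time: 17.38
tool_pos: [0.5745, -0.1594, 0.2053]
ee_rot: [0.709, 0.705, 0.0, -0.0]
contact_force: [-0.3, -0.4, -2.9]
grip_width: 0.0073
gripper_force: 78.1
t 17.3833 pos mm [ 574.5 -159.4  205.3] rotvec err deg [ 0.01  0.   -0.29] F [-0.3 -0.4 -2.9] M [-0.06 -0.02 -0.04] w 7.3 g 78.1
```

```bash
python3 -m pendant '[[[-0.2,0,0],0,1],[[-0.4,0,0],0,1],[[-0.6,0,0],0,1],[[-0.8,0,0],0,1],[[-1,0,0],0,1],[[-1,0,0],0,1],[[-1,0,0],0,1],[[-1,0,0],0,1],[[-1,0,0],0,1],[[-1,0,0],0,1]]';  python3 st.py|tail -1
```

```text
time: 18.22
tool_pos: [0.5745, -0.1604, 0.2053]
ee_rot: [0.709, 0.705, -0.0, -0.0]
contact_force: [0.5, -0.5, -2.7]
grip_width: 0.007
gripper_force: 78.1
t 18.2167 pos mm [ 574.5 -160.4  205.3] rotvec err deg [ 0.    0.01 -0.29] F [ 0.5 -0.5 -2.7] M [-0.07  0.03 -0.01] w 7.0 g 78.1
```

```bash
python3 -m pendant '[[[-0.2,0,0],0,1],[[-0.4,0,0],0,1],[[-0.6,0,0],0,1],[[-0.8,0,0],0,1],[[-0.8,0,0],0,1],[[-0.8,0,0],0,1],[[-0.8,0,0],0,1],[[-0.8,0,0],0,1],[[-0.8,0,0],0,1],[[-0.8,0,0],0,1]]';  python3 st.py|tail -1
```

```text
time: 19.05
tool_pos: [0.5745, -0.1612, 0.2053]
ee_rot: [0.709, 0.705, 0.0, -0.0]
contact_force: [-0.1, 0.1, -3.2]
grip_width: 0.0071
gripper_force: 78.1
t 19.05 pos mm [ 574.5 -161.2  205.3] rotvec err deg [ 0.    0.   -0.29] F [-0.1  0.1 -3.2] M [-0.07  0.05  0.05] w 7.1 g 78.1
```

```bash
python3 -m pendant '[[[-0.2,0,0],0,1],[[-0.4,0,0],0,1],[[-0.6,0,0],0,1],[[-0.8,0,0],0,1],[[-0.8,0,0],0,1],[[-0.8,0,0],0,1],[[-0.8,0,0],0,1],[[-0.8,0,0],0,1],[[-0.8,0,0],0,1],[[-0.8,0,0],0,1]]';  python3 st.py|tail -1
```

```text
time: 19.88
tool_pos: [0.5745, -0.162, 0.2053]
ee_rot: [0.709, 0.705, 0.0, -0.0]
contact_force: [0.5, 0.3, -2.9]
grip_width: 0.0067
gripper_force: 78.1
t 19.8833 pos mm [ 574.5 -162.   205.3] rotvec err deg [ 0.01  0.   -0.29] F [ 0.5  0.3 -2.9] M [-0.09  0.01  0.02] w 6.7 g 78.1
```

```bash
python3 -m pendant '[[[-0.2,0,0],0,1],[[-0.4,0,0],0,1],[[-0.6,0,0],0,1],[[-0.8,0,0],0,1],[[-0.8,0,0],0,1],[[-0.8,0,0],0,1],[[-0.8,0,0],0,1],[[-0.8,0,0],0,1],[[-0.8,0,0],0,1],[[-0.8,0,0],0,1]]';  python3 st.py|tail -1
```

```text
time: 20.72
tool_pos: [0.5745, -0.1626, 0.2052]
ee_rot: [0.709, 0.705, 0.0, -0.0]
contact_force: [-0.2, 2.4, -4.2]
grip_width: 0.0071
gripper_force: 78.1
t 20.7167 pos mm [ 574.5 -162.6  205.2] rotvec err deg [ 0.02  0.01 -0.28] F [-0.2  2.4 -4.2] M [ 0.79 -0.01 -0.06] w 7.1 g 78.1
```

```bash
python3 -m pendant '[[[3,0,0],0,1],[[5,0,0],0,1],[[5.3,-10,0],0,1],[[5.3,-22,0],0,1],[[5.3,-30,0],0,1],[[5.3,-30,0],0,1],[[5.3,-30,12],0,1],[[5.3,-30,25],0,1],[[5.3,-30,34],0,1],[[5.3,-30,34],0,1]]'; python3 -m pendant '[[[0,0,0],0,1],[[0,0,0],0,1],[[0,0,0],0,1],[[0,0,0],0,1],[[0,0,0],0,1],[[0,0,0],0,1],[[0,0,0],0,1],[[0,0,0],0,1],[[0,0,0],0,1],[[0,0,0],0,1]]'; python3 st.py 558 -157.3 170.9
```

```text
time: 21.55
tool_pos: [0.5439, -0.1571, 0.1695]
ee_rot: [0.709, 0.705, -0.001, -0.001]
contact_force: [-0.4, 0.3, -3.6]
grip_width: 0.0066
gripper_force: 78.0
time: 22.38
tool_pos: [0.5445, -0.1573, 0.1713]
ee_rot: [0.709, 0.705, 0.0, -0.0]
contact_force: [-0.6, -0.1, -2.4]
grip_width: 0.0072
gripper_force: 78.0
t 22.3833 pos mm [ 544.5 -157.3  171.3] rotvec err deg [ 0.01  0.   -0.29] F [-0.6 -0.1 -2.4] M [-0.03 -0.03  0.05] w 7.2 g 78.0
tool mm [ 0.1 13.5  0.4]
```

```bash
python3 -m pendant '[[[0,5,0.4],0,1],[[0,9,0.5],0,1],[[0,12,0.5],0,1],[[0,13,0.6],0,1],[[0,14,0.6],0,1],[[0,15,0.7],0,1],[[0,16,0.7],0,1],[[0,17,0.8],0,1],[[0,17,0.8],0,1],[[0,17,0.8],0,1]]'; python3 st.py
```

```text
time: 23.22
tool_pos: [0.5615, -0.1574, 0.1705]
ee_rot: [0.709, 0.705, -0.0, -0.0]
contact_force: [1.1, -0.0, -2.6]
grip_width: 0.0074
gripper_force: 78.0
t 23.2167 pos mm [ 561.5 -157.4  170.5] rotvec err deg [ 0.01  0.01 -0.29] F [ 1.1 -0.  -2.6] M [-0.07  0.03 -0.01] w 7.4 g 78.0
```

```bash
python3 - <<'E'
from h import *
im=read_camera("wrist");p=camera_params("wrist")
a=im[100:260,180:400,::-1];s=read_camera("scene")[90:210,270:400,::-1]
a=cv2.resize(a,(800,582),interpolation=3);cv2.imwrite("pics/w4.png",a);cv2.imwrite("pics/s4.png",cv2.resize(s,(650,600),interpolation=3))
E
python3 -m pendant '[[[0,0.5,0],0,1],[[0,1,0.1],0,1],[[0,1.5,0.1],0,1],[[0,2,0.2],0,1],[[0,2.5,0.2],0,1],[[0,3,0.3],0,1],[[0,3.5,0.3],0,1],[[0,4,0.3],0,1],[[0,4.5,0.4],0,1],[[0,5,0.4],0,1]]'; python3 st.py|head -1
```

```text
time: 24.15
tool_pos: [0.5666, -0.1575, 0.17]
ee_rot: [0.709, 0.705, -0.0, -0.0]
contact_force: [0.0, 0.8, -3.2]
grip_width: 0.0068
gripper_force: 78.0
t 24.15 pos mm [ 566.6 -157.5  170. ] rotvec err deg [ 0.01  0.01 -0.29] F [ 0.   0.8 -3.2] M [-0.12 -0.01 -0.03] w 6.8 g 78.0
```

```bash
python3 -m pendant '[[[0.1,2,0.2],0,1],[[0.1,4,0.3],0,1],[[0.1,6,0.5],0,1],[[0.1,8,0.7],0,1],[[0.2,10,0.9],0,1],[[0.2,12,1],0,1],[[0.2,14,1.2],0,1],[[0.2,16,1.4],0,1],[[0.2,18,1.6],0,1],[[0.2,18,1.6],0,1]]'; python3 st.py|head -1
```

```text
time: 24.98
tool_pos: [0.5849, -0.1573, 0.1684]
ee_rot: [0.709, 0.705, 0.0, -0.0]
contact_force: [-0.2, 0.2, -2.9]
grip_width: 0.0073
gripper_force: 78.0
t 24.9833 pos mm [ 584.9 -157.3  168.4] rotvec err deg [ 0.01 -0.   -0.28] F [-0.2  0.2 -2.9] M [-0.04 -0.03 -0.01] w 7.3 g 78.0
```

```bash
python3 -m pendant '[[[0,1,0.1],0,1],[[0,2,0.2],0,1],[[0,3,0.3],0,1],[[0,4,0.3],0,1],[[0,4.5,0.4],0,1],[[0,5,0.4],0,1],[[0,5.5,0.5],0,1],[[0,5.5,0.5],0,1],[[0,5.5,0.5],0,1],[[0,5.5,0.5],0,1]]'; python3 st.py|head -1
```

```text
time: 25.82
tool_pos: [0.59, -0.1574, 0.168]
ee_rot: [0.709, 0.705, 0.0, -0.0]
contact_force: [0.3, 0.1, -2.1]
grip_width: 0.0071
gripper_force: 78.0
t 25.8167 pos mm [ 590.  -157.4  168. ] rotvec err deg [ 0.01  0.   -0.29] F [ 0.3  0.1 -2.1] M [-0.06 -0.01  0.03] w 7.1 g 78.0
```

```bash
python3 -m pendant '[[[0,0.2,0],0,1],[[0,0.4,0],0,1],[[0,0.6,0],0,1],[[0,0.8,0.1],0,1],[[0,0.8,0.1],0,1],[[0,0.8,0.1],0,1],[[0,0.8,0.1],0,1],[[0,0.8,0.1],0,1],[[0,0.8,0.1],0,1],[[0,0.8,0.1],0,1]]'; python3 st.py|head -1
```

```text
time: 26.65
tool_pos: [0.5908, -0.1574, 0.1679]
ee_rot: [0.709, 0.705, 0.0, -0.0]
contact_force: [0.0, -0.4, -3.1]
grip_width: 0.0069
gripper_force: 78.0
t 26.65 pos mm [ 590.8 -157.4  167.9] rotvec err deg [ 0.    0.   -0.29] F [ 0.  -0.4 -3.1] M [-0.05  0.01  0.04] w 6.9 g 78.0
```

```bash
python3 -m pendant '[[[0,0.2,0],0,1],[[0,0.4,0],0,1],[[0,0.6,0],0,1],[[0,0.8,0.1],0,1],[[0,0.8,0.1],0,1],[[0,0.8,0.1],0,1],[[0,0.8,0.1],0,1],[[0,0.8,0.1],0,1],[[0,0.8,0.1],0,1],[[0,0.8,0.1],0,1]]'; python3 st.py|head -1
```

```text
time: 27.48
tool_pos: [0.5916, -0.1574, 0.1678]
ee_rot: [0.709, 0.705, 0.0, -0.0]
contact_force: [0.4, 0.0, -2.7]
grip_width: 0.0071
gripper_force: 78.0
t 27.4833 pos mm [ 591.6 -157.4  167.8] rotvec err deg [ 0.01  0.   -0.29] F [ 0.4  0.  -2.7] M [-0.11  0.01  0.04] w 7.1 g 78.0
```

```bash
python3 -m pendant '[[[0,0.2,0],0,1],[[0,0.4,0],0,1],[[0,0.6,0],0,1],[[0,0.6,0.1],0,1],[[0,0.6,0.1],0,1],[[0,0.6,0.1],0,1],[[0,0.6,0.1],0,1],[[0,0.6,0.1],0,1],[[0,0.6,0.1],0,1],[[0,0.6,0.1],0,1]]'; python3 st.py|head -1
```

```text
time: 28.32
tool_pos: [0.592, -0.1573, 0.1676]
ee_rot: [0.709, 0.705, -0.0, -0.0]
contact_force: [-3.7, -0.5, -2.3]
grip_width: 0.0075
gripper_force: 78.2
t 28.3167 pos mm [ 592.  -157.3  167.6] rotvec err deg [ 0.01  0.03 -0.28] F [-3.7 -0.5 -2.3] M [-0.06  0.74  0.11] w 7.5 g 78.2
```

```bash
python3 -m pendant '[[[0,0,0.2],0,1],[[0,0,0.4],0,1],[[0,0,0.6],0,1],[[0,0,0.8],0,1],[[0,0,0.8],0,1],[[0,0,0.8],0,1],[[0,0,0.8],0,1],[[0,0,0.8],0,1],[[0,0,0.8],0,1],[[0,0,0.8],0,1]]'; python3 st.py|head -1
```

```text
time: 29.15
tool_pos: [0.5921, -0.1574, 0.1672]
ee_rot: [0.709, 0.705, 0.0, 0.0]
contact_force: [-4.6, 0.5, 2.9]
grip_width: 0.0068
gripper_force: 78.9
t 29.15 pos mm [ 592.1 -157.4  167.2] rotvec err deg [ 0.   -0.   -0.28] F [-4.6  0.5  2.9] M [0.12 1.19 0.18] w 6.8 g 78.9
```

```bash
python3 -m pendant '[[[0,0,-0.3],0,1],[[0,0,-0.3],0,1],[[0,0,-0.3],0,0.9],[[0,0,-0.3],0,0.85],[[0,0,-0.3],0,0.8],[[0,0,-0.3],0,0.75],[[0,0,-0.3],0,0.7],[[0,0,-0.3],0,0.65],[[0,0,-0.3],0,0.6],[[0,0,-0.3],0,0.6]]' 20; python3 st.py|head -1
python3 - <<'E'
from h import *
im=read_camera("wrist");cv2.imwrite("pics/w5.png",im[:,:,::-1])
s=read_camera("scene");cv2.imwrite("pics/s5.png",s[:,:,::-1])
a=cv2.resize(im[60:384,130:430,::-1],(400,432),interpolation=3);b=cv2.resize(s[90:220,280:400,::-1],(399,432),interpolation=3)
cv2.imwrite("pics/m5.png",np.hstack([a,b]))
E
```

```text
time: 29.98
tool_pos: [0.5923, -0.1574, 0.1672]
ee_rot: [0.709, 0.705, 0.0, 0.0]
contact_force: [0.4, -0.2, 0.6]
grip_width: 0.0345
gripper_force: 0.0
t 29.9833 pos mm [ 592.3 -157.4  167.2] rotvec err deg [ 0.   -0.01 -0.29] F [ 0.4 -0.2  0.6] M [-0.04 -0.08 -0.02] w 34.5 g 0.0
```

```bash
python3 -m pendant '[[[0,0,-5],0,0.6],[[0,0,-12],0,0.6],[[0,0,-20],0,0.6],[[0,0,-30],0,0.6],[[0,0,-45],0,0.6],[[0,0,-65],0,0.6],[[0,0,-90],0,0.6],[[0,0,-115],0,0.6],[[0,0,-130],0,0.6],[[0,0,-130],0,0.6]]'; python3 -m pendant '[[[-10,-30,0],0,0.6],[[-20,-60,0],0,0.6],[[-20,-60,0],0,0.6],[[-20,-60,0],0,0.6],[[-20,-60,0],0,0.6],[[-20,-60,0],0,0.6],[[-20,-60,0],0,0.6],[[-20,-60,0],0,0.6],[[-20,-60,0],0,0.6],[[-20,-60,0],0,0.6]]'
python3 - <<'E'
from h import *
im=read_camera("wrist");cv2.imwrite("pics/w6.png",im[:,:,::-1])
s=read_camera("scene");cv2.imwrite("pics/s6.png",s[:,:,::-1])
a=cv2.resize(im[60:384,150:450,::-1],(400,432),interpolation=3);b=cv2.resize(s[90:220,280:400,::-1],(399,432),interpolation=3)
cv2.imwrite("pics/m6.png",np.hstack([a,b]))
E
```

```text
time: 30.92
tool_pos: [0.5934, -0.1577, 0.3021]
ee_rot: [0.709, 0.705, 0.002, 0.003]
contact_force: [0.9, 1.2, 0.6]
grip_width: 0.0343
gripper_force: 0.0
time: 31.75
tool_pos: [0.5324, -0.1769, 0.2969]
ee_rot: [0.709, 0.705, -0.0, -0.0]
contact_force: [1.1, -0.3, -0.2]
grip_width: 0.0341
gripper_force: 0.0
```

View pics/m6.png

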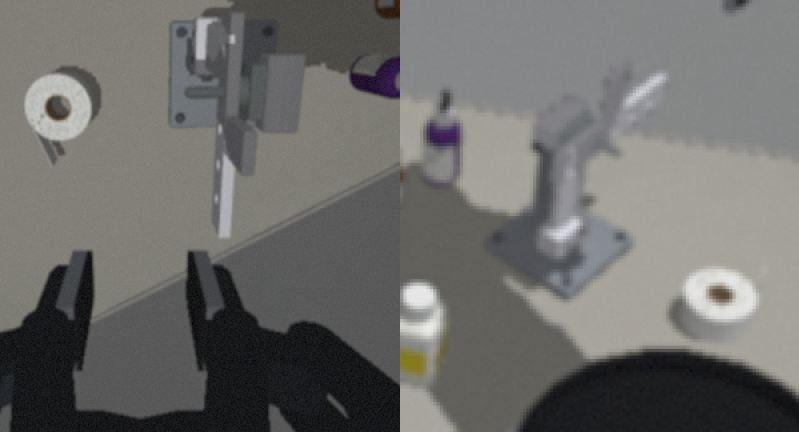

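```bash
python3 - <<'E'
from h import *
p=camera_params("wrist");print(read_state()["time"])
g=cv2.cvtColor(cv2.imread("pics/w6.png"),6).astype(int)
for r in range(124,136,2):print(r,g[r,284:340].tolist())
t=np.radians(5);y=-.1313;S=np.array([.5963,y,.1422])
for s in(.034,.030,.0265,.026,.024,.020,.008,0):print(s,np.round(proj("w",S+s*np.array([-np.cos(t),0,np.sin(t)]),p),1))
E
```

```text
31.85
124 [115, 117, 116, 116, 117, 114, 115, 111, 107, 106, 107, 103, 105, 105, 101, 99, 100, 100, 102, 103, 103, 97, 100, 101, 99, 101, 103, 100, 98, 88, 80, 76, 77, 79, 77, 78, 93, 101, 106, 107, 106, 104, 108, 106, 104, 100, 98, 94, 88, 90, 91, 86, 81, 78, 79, 90]
126 [116, 118, 117, 115, 112, 99, 87, 83, 87, 85, 83, 83, 83, 84, 83, 85, 83, 81, 83, 85, 80, 81, 83, 84, 84, 83, 84, 86, 86, 80, 88, 82, 85, 85, 78, 83, 93, 106, 107, 107, 107, 106, 109, 107, 108, 101, 93, 96, 93, 93, 88, 90, 82, 72, 78, 86]
128 [116, 114, 118, 116, 99, 86, 82, 84, 91, 90, 85, 90, 87, 87, 89, 89, 85, 92, 92, 88, 88, 89, 89, 86, 90, 86, 90, 89, 92, 88, 94, 90, 89, 81, 79, 86, 95, 108, 109, 108, 106, 109, 108, 109, 103, 97, 96, 90, 90, 94, 94, 89, 82, 73, 83, 89]
130 [121, 117, 117, 109, 98, 85, 82, 82, 87, 88, 90, 92, 86, 89, 86, 90, 89, 91, 89, 88, 87, 90, 83, 89, 86, 85, 89, 90, 85, 89, 87, 86, 89, 81, 78, 84, 100, 108, 103, 107, 105, 109, 108, 103, 102, 97, 89, 93, 87, 92, 86, 88, 85, 79, 84, 87]
132 [120, 116, 115, 119, 114, 99, 85, 82, 81, 79, 80, 77, 84, 80, 78, 83, 80, 79, 78, 79, 81, 81, 80, 80, 81, 85, 83, 79, 82, 75, 73, 74, 74, 79, 77, 84, 100, 106, 108, 108, 107, 106, 111, 108, 103, 94, 89, 87, 87, 89, 89, 85, 80, 77, 84, 87]
134 [116, 119, 116, 119, 118, 115, 114, 108, 104, 104, 106, 101, 103, 102, 100, 105, 100, 105, 105, 105, 102, 107, 105, 105, 108, 108, 110, 107, 103, 85, 75, 76, 75, 79, 84, 90, 101, 109, 106, 106, 106, 110, 105, 104, 104, 93, 87, 83, 86, 82, 86, 80, 75, 75, 80, 88]
0.034 [288.7 130.1]
0.03 [293.1 130. ]
0.0265 [297.  129.9]
0.026 [297.6 129.9]
0.024 [299.8 129.9]
0.02 [304.2 129.8]
0.008 [317.3 129.6]
0 [326.1 129.5]
```

```bash
python3 -c "
from station import *
print(hand_in())"
```

```text
the job is handed in; nothing more can be done
None
```

The L-plate hangs by its y +26 mm hole, pushed home against the pin's shoulder; the hand is clear and the job is handed in at about 32 s (I picked that hole from the plate's centre of mass and did not measure how level it hangs).

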